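# Carry a loaded specimen tray to the hotplate with a lifter

### The arm

A 6-joint arm with a two-finger parallel gripper is mounted at the origin on the work surface. World frame = base frame: x ahead of the robot, y to its left, z up, the work surface at z = 0. Lengths are in m, angles in rad, forces in N, time in s.
With the tool pointing down it reaches from about 0.25 to 0.775 m from the base axis. Payload 4 kg.
Tool frame: the origin (TCP) lies between the finger pads; the fingertips stand 11 mm ahead of it and the grasp point (between the pads) lies 8 mm behind it; z points along the fingers, y is the line along which they close (so a half turn about z gives the same grasp; the last joint's range is limited). The gripper opens to 94 mm and grips with 3 to 60 N. Pads are 16 mm wide; open, the fingers measure 119 mm over their backs; the gripper's body (75 mm by 177 mm) begins 78 mm behind the grasp point.
Start: joints at [1.057, 0.087, 1.371, -0, 1.684, -0.103], TCP at [0.22, 0.504, 0.217] pointing down, gripper open.
Joint ranges: [-3.1, 3.1], [-0.76, 2.03], [0.27, 2.55], [-1.08, 4.22], [0.17, 2.65], [-2.57, 2.57]. Speed limits (rad/s): [2.79, 2.79, 3.14, 3.14, 3.14, 3.14].

### API

Orientations are given as a 3x3 rotation matrix whose columns are the frame's x, y, z axes.
In Python, from plant import telemetry, imaging, ticket gives the robot as it stands. The module is installed in compiled form; this text tells all that it offers.
- The arm moves only by the tool send_rows, never from a script. Its argument "rows" is a list of rows, each an object with "delta_pos": the shift along the tool's x, y, z each as a share of 0.02 m, from -1 to 1, a list of three; "rot": the turn, a rotation vector about the tool's x, y, z each as a share of 5 degrees, from -1 to 1, a list of three. In form: [{"delta_pos": [tx, ty, tz], "rot": [rx, ry, rz]}, ...]. A call has 1 to 20 rows; each row shifts and turns the commanded pose from where the row before left it, along the tool's axes as they then stand; what a row does not reach is not made up. A row lasts 1/12 s, in which the tool goes at most 41.7 mm and 7.16 degrees, less where a joint would pass 70% of its speed; a pose out of reach is approached as far as the arm can. A call with a number of a shift or a turn outside -1 to 1 is refused whole. A call with a gripper value outside its range is refused whole. "grip" is the opening, from 0 (shut) to 1 (fully open), set as the call begins (left out, the last holds). The fingers move at their own pace and stop on an object; "newtons" is the grip in N (left out, the last holds). Time passes only in rows, so rows that do not move let the fingers close. It gives the time, the measured TCP pose, the force, the opening and the grip force at its end, in the units of the state.
- telemetry.get_obs(): the state, without advancing time (a new reading comes with each control period).
- imaging.capture(name): name is "scene" or "top" or "wrist"; returns the picture (480x640x3 uint8, red, green, blue); there is no depth.
- imaging.get_calibration(name): a dict with "vfov" (degrees; the focal length in pixels is half the picture's height over the tangent of half this angle, whatever the lens; pixels are square), "cx", "cy" (the principal point, pixels), "dist_coeffs" ([k1, k2, p1, p2, k3] as OpenCV has them; the pictures are not rectified), "rvec" (rotation vector, rad) and "tvec" (3), from world to camera coordinates, as OpenCV has them. Camera axes: x right, y down, z forward; pixel columns grow to the right and rows downward; lengths in m; the calibration is good to about 2 mm. A picture is of the moment at which its call begins: read the wrist's pose just before it. get_calibration takes no time and is no camera call; for the wrist camera it gives the pose at the moment of the call.
- ticket.job_done(): hands the job in; it is judged then, once.
The state is a dict: "clock": time; "joints": joint angles; "qvel": joint speeds; "tau": joint torques, N m; "tcp_pos": TCP position; "ee_rot": TCP orientation; "ft_force": force on the tool from outside, world axes, zero at the start; "wrist_torque": the same for the moment, N m; "gripper_width": finger opening in m; "grip_force": force on a finger pad.
Only numpy, scipy, OpenCV 4.12 (cv2) and the standard library are available. Lean on these libraries where they do the work, as an engineer would, in place of code of your own. Each camera call takes 0.05 s, during which the arm holds its last target. There are 200 camera calls.

### The job

Slide the flat-bladed lifter under the footed specimen tray, lift the tray with both of its jars, keeping it level, and set it centred and square on the white top of the hotplate. Then draw the lifter out and lay it back down flat on the bench. Both jars must stay standing on the tray; do not touch the tray or its jars with the gripper, and leave the other things on the bench where they are.

Things in the scene. Friction and masses are not known exactly. Their poses are not given: they have to be found in the camera images.
- lifter: Spatula-like lifter lying flat: dark steel blade, black bar handle, 0.18 kg. Origin: centre of the blade's underside; x to the blade's front edge, z up. Blade 130 mm long (x -65 to 65), 64 wide, 3 thick. A neck 26 wide slopes from x -62 at the blade up to x -97, z 54. Level bar handle along x: x -195 to -90, y -9 to 9, z 45 to 71 mm.
- lifter_grip (a point): Point in the middle of the lifter's handle section that is best to grip: lifter x -115, y 0, z 58 mm; the fingers close along the lifter's y on 18 mm. Axes as the lifter's.
- tray: Square black plastic tray, 124 by 124 mm, on four rubber corner feet, 0.15 kg, with two jars on it. Origin: centre of its footprint at the feet's undersides; x, y along its sides, z up. Feet 14 by 14, 10 mm high, at x, y = +-53: beneath is a gap 10 mm high, 92 wide between feet, open on all four sides. Plate z 10 to 13; rim 3 mm thick up to z 18.
- jar_a: Specimen jar, translucent with a red screw lid, 42 mm diameter, 62 mm tall, about 35 g; origin at the centre of its underside, z up. Stands on the tray.
- jar_b: Specimen jar, translucent with a red screw lid, 42 mm diameter, 62 mm tall, about 35 g; origin at the centre of its underside, z up. Stands on the tray.
- hotplate: Low white laboratory hotplate, fixed. Origin: on the bench under the centre of its square top plate; z up, x points away from its control panel. Casing 180 by 180 mm, 53 mm high; the control panel is a step at x -162 to -90 mm, 43 mm high, full width, with two knobs to 55 mm.
- hotplate_top (a point): Centre of the hotplate's flat square top plate, 170 by 170 mm, 65 mm above the bench, edges along x and y. Axes as the hotplate's.
- spare_jar_a: Bystander. Specimen jar, translucent with a red screw lid, 42 mm diameter, 62 mm tall, about 35 g; origin at the centre of its underside, z up. Stands on the bench.
- spare_jar_b: Bystander. Specimen jar, translucent with a red screw lid, 42 mm diameter, 62 mm tall, about 35 g; origin at the centre of its underside, z up. Stands on the bench.
- dish: Bystander. Shallow round glass dish, 80 mm diameter, 16 mm high; origin at the centre of its underside.
- brush: Bystander. Flat brush 170 mm long, 42 mm wide, 20 mm high, lying on the bench; origin at mid-length on its underside, x towards the bristles.
- wash_bottle: Bystander. White bottle with a red cap, 60 mm diameter, 160 mm tall; origin at the centre of its underside.

How it is judged:
On the way:
1. the lifter carries the tray, raised at least 20 mm off the bench and level, with both jars standing on it (height (world z) of tray above 0.02 m and contact force between lifter and tray above 0.5 N and angle between tray's own z axis and vertical below 0.25 rad and angle between each of jar_a, jar_b's own z axis and vertical below 0.12 rad and horizontal distance between each of jar_a, jar_b and tray below 0.06 m and z of jar_a in the frame of tray between 0.008 and 0.018 m and z of jar_b in the frame of tray between 0.008 and 0.018 m), for 0.2 s.
At the end, for the whole second after the job is handed in: The tray stands on its feet on the hotplate's top, its centre within 20 mm of the top's centre, its sides within 0.15 rad of parallel to the top's edges (any quarter turn); both jars stand upright on the tray; the lifter lies flat, blade down, anywhere on the bench; all at rest (horizontal distance between tray and hotplate_top below 0.02 m and z of tray in the frame of hotplate_top between -0.004 and 0.004 m and angle between tray's own z axis and vertical below 0.05 rad and (angle between the x axis of tray and the x axis of hotplate, either way round below 0.15 rad or angle between the x axis of tray and the y axis of hotplate, either way round below 0.15 rad) and angle between each of jar_a, jar_b's own z axis and vertical below 0.12 rad and horizontal distance between each of jar_a, jar_b and tray below 0.06 m and z of jar_a in the frame of tray between 0.008 and 0.018 m and z of jar_b in the frame of tray between 0.008 and 0.018 m and height (world z) of lifter between -0.004 and 0.008 m and angle between lifter's own z axis and vertical below 0.08 rad and linear speed of each of tray, lifter, jar_a, jar_b below 0.02 m/s); the robot touches nothing.
It fails at once if the gripper or arm touches the tray or one of its jars (contact force between any of the fingers, the arm and tray above 0.3 N or contact force between any of the fingers, the arm and jar_a above 0.3 N or contact force between any of the fingers, the arm and jar_b above 0.3 N).
It fails at once if the tray is tilted by more than 0.3 rad (angle between tray's own z axis and vertical above 0.3 rad).
It fails at once if another thing on the bench is moved by more than 30 mm or knocked over (distance of any of spare_jar_a, spare_jar_b, dish, brush, wash_bottle from where it was at the start of the episode above 0.03 m or angle between any of spare_jar_a, spare_jar_b, dish, brush, wash_bottle's own z axis and vertical above 0.5 rad).
It also fails if it takes over 64 s, if anything falls off the work surface, if the arm or the gripper's body presses on something with over 40 N, if the wrist force passes 120 N, or if a joint passes its speed limit or range.

## Working session

There is one attempt and no reset: what is moved stays moved. The work goes in short steps, Python scripts to look and compute and a tool call to move; the robot and the scene stay as the last step left them, time stands still between calls to the robot, and variables do not carry over. Pictures are saved under pics/ and viewed, at most 10 in all, crops included, and the job is handed in when it is done.

Besides the shell and the picture viewer there is one more tool, called as name(argument=value, ...) on one line, values as JSON. send_rows: Moves the arm, as the interface text tells. Its arguments: {"type":"object","properties":{"rows":{"type":"array"},"grip":{"type":"number"},"newtons":{"type":"number"}},"required":["rows"]}

```bash
mkdir -p pics
python3 - <<'E'
from plant import telemetry, imaging
import cv2
for n in("scene","top"):
    cv2.imwrite(f"pics/{n}0.png",imaging.capture(n)[:,:,::-1]); print(n,imaging.get_calibration(n))
o=telemetry.get_obs();print(o)
E
```

```text
scene {'vfov': 43.98223754574653, 'cx': 313.9865697096376, 'cy': 239.77841679111563, 'dist_coeffs': array([-0.13287275,  0.        ,  0.        ,  0.        ,  0.        ]), 'rvec': array([ 1.02937432,  2.62837827, -0.82392561]), 'tvec': array([ 0.45150026, -0.27999584,  1.46085256])}
top {'vfov': 53.95084418570473, 'cx': 318.84741633042717, 'cy': 240.42843597164537, 'dist_coeffs': array([-0.08850795,  0.        ,  0.        ,  0.        ,  0.        ]), 'rvec': array([ 2.09298262, -2.11641687,  0.23740121]), 'tvec': array([-0.01025094,  0.57017409,  0.80305126])}
{'clock': 0.1, 'joints': array([ 1.05691037e+00,  8.78803290e-02,  1.37207977e+00, -2.19152808e-05,
        1.68359923e+00, -1.03089689e-01]), 'qvel': array([-0.00067231, -0.00098791, -0.00401843,  0.00110558, -0.00156618,
       -0.00176791]), 'tau': array([ 2.82453570e-03, -3.41252840e+01, -3.03300011e+01,  7.21794111e-02,
        3.04558757e-02, -1.04024718e-04]), 'tcp_pos': array([0.21941174, 0.50383025, 0.21543347]), 'ee_rot': array([[-9.16802069e-01,  3.99340792e-01, -9.47786993e-04],
       [ 3.99341876e-01,  9.16800467e-01, -1.72336854e-03],
       [ 1.80720198e-04, -1.95847888e-03, -9.99998066e-01]]), 'ft_force': array([ 0.81981988,  0.03630472, -0.95831531]), 'wrist_torque': array([-0.01070572, -0.02503689,  0.00564743]), 'grip_force': 0.0, 'gripper_width': 0.09407794410537493}
```

View pics/top0.png

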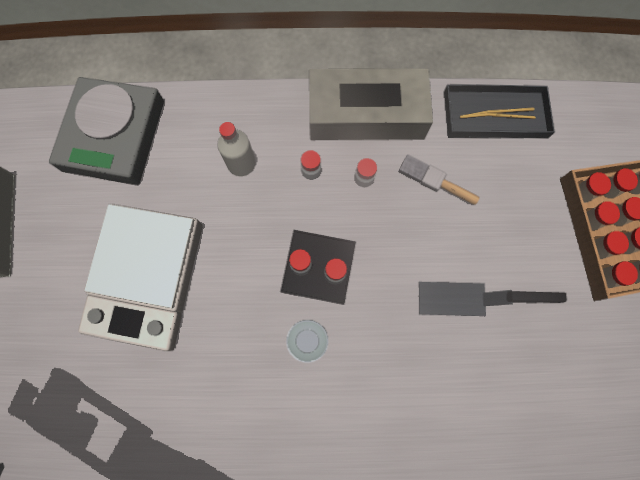

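View pics/scene0.png

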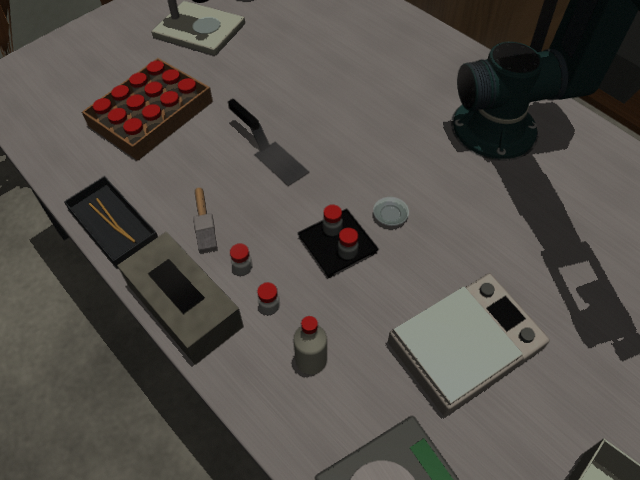

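The top view shows the lifter blade at about (452,299) with its handle running to (566,297). The tray is centred near (318,267) with jars at (300,260) and (336,270). The hotplate top is near (143,257). The scene view shows the same things: tray (338,243), blade (282,163), hotplate top (458,343).

```bash
cat > h.py <<'E'
import numpy as np, cv2
from plant import imaging
def KD(c): 
    f=240/np.tan(np.radians(c['vfov'])/2); return np.array([[f,0,c['cx']],[0,f,c['cy']],[0,0,1.]]),c['dist_coeffs']
def rays(c,px):
    K,D=KD(c); R=cv2.Rodrigues(c['rvec'])[0]
    u=cv2.undistortPoints(np.float64(px).reshape(-1,1,2),K,D).reshape(-1,2)
    d=np.c_[u,np.ones(len(u))]@R; return -R.T@c['tvec'],d/np.linalg.norm(d,axis=1)[:,None]
def plane(c,px,z):
    o,d=rays(c,px); return o+d*((z-o[2])/d[:,2])[:,None]
def tri(c1,p1,c2,p2):
    o1,d1=rays(c1,p1); o2,d2=rays(c2,p2); out=[]
    for a,b in zip(d1,d2):
        s=np.linalg.lstsq(np.c_[a,-b],o2-o1,rcond=None)[0]; out.append(np.r_[(o1+a*s[0]+o2+b*s[1])/2,np.linalg.norm(o1+a*s[0]-o2-b*s[1])])
    return np.array(out)
def proj(c,P):
    K,D=KD(c); return cv2.projectPoints(np.float64(P).reshape(-1,1,3),c['rvec'],c['tvec'],K,D)[0].reshape(-1,2)
def quad(mask,roi):
    x0,y0,x1,y1=roi; m=np.zeros(mask.shape,np.uint8); m[y0:y1,x0:x1]=mask[y0:y1,x0:x1]
    cs=cv2.findContours(m,cv2.RETR_EXTERNAL,cv2.CHAIN_APPROX_NONE)[0]; k=max(cs,key=cv2.contourArea)
    h=cv2.convexHull(k); 
    for e in np.arange(.01,.2,.005):
        q=cv2.approxPolyDP(h,e*cv2.arcLength(h,True),True)
        if len(q)<=4: break
    return cv2.contourArea(k),q.reshape(-1,2),k
E
python3 - <<'E'
from h import *
np.set_printoptions(precision=4,suppress=True)
I={n:cv2.imread(f'pics/{n}0.png') for n in('top','scene')}
C={n:imaging.get_calibration(n) for n in I}
for n,rs in {'top':dict(tray=(270,220,370,310),blade=(405,270,488,325),handle=(505,280,580,310),hot=(70,195,205,315)),
 'scene':dict(tray=(290,200,385,280),blade=(250,135,315,190),handle=(220,90,262,130),hot=(380,280,530,400))}.items():
    hsv=cv2.cvtColor(I[n],cv2.COLOR_BGR2HSV);g=hsv[...,2]
    for k,r in rs.items():
        if k=='tray': m=(g<60)|((hsv[...,1]>150)&((hsv[...,0]<8)|(hsv[...,0]>172)))
        if k=='blade': m=g<105
        if k=='handle': m=g<(60)
        if k=='hot': m=g>(185)
        a,q,ct=quad(m.astype(np.uint8),r)
        z=dict(tray=.018,blade=.003,handle=.071,hot=.065)[k]
        P=plane(C[n],q,z); 
        print(n,k,a,q.tolist(),'\n',P[:,:2].tolist() and P[:,:2].round(4).tolist(),'mean',P.mean(0), 'sides',np.linalg.norm(P-np.roll(P,-1,0),axis=1))
    red=((hsv[...,1]>120)&((hsv[...,0]<8)|(hsv[...,0]>172))&(g>90)).astype(np.uint8)
    N,_,st,ce=cv2.connectedComponentsWithStats(red)
    print(n,'red',[(ce[i].round(1).tolist(),int(st[i,4])) for i in range(1,N) if st[i,4]>60])
    for t in('tray','blade'): print(I[n][{'top':290,'scene':250}[n] if t=='tray' else {'top':299,'scene':163}[n],{'top':320,'scene':330}[n] if t=='tray' else {'top':452,'scene':282}[n]])
E
```

```text
top tray 544.5 [[291, 244], [309, 255], [295, 294], [281, 290]] 
 [[0.5739, 0.0372], [0.5518, 0.0025], [0.477, 0.0295], [0.4848, 0.0561]] mean [0.5219 0.0313 0.018 ] sides [0.0411 0.0796 0.0277 0.091 ]
top blade 2077.5 [[419, 282], [483, 284], [485, 315], [419, 313]] 
 [[0.4989, -0.2103], [0.493, -0.3364], [0.4328, -0.3355], [0.4391, -0.2071]] mean [ 0.466  -0.2723  0.003 ] sides [0.1263 0.0602 0.1286 0.0599]
top handle 185.0 [[521, 301], [533, 292], [565, 294], [565, 300]] 
 [[0.4523, -0.3799], [0.4681, -0.4041], [0.4632, -0.4646], [0.4523, -0.4634]] mean [ 0.459 -0.428  0.071] sides [0.0289 0.0608 0.011  0.0834]
top hot 7759.5 [[108, 205], [191, 219], [173, 309], [85, 290]] 
 [[0.6433, 0.3838], [0.6134, 0.2216], [0.4464, 0.2466], [0.4812, 0.4134]] mean [0.5461 0.3164 0.065 ] sides [0.165  0.1688 0.1705 0.1647]
top red [([226.7, 128.7], 170), ([310.3, 159.3], 262), ([366.8, 167.2], 252), ([626.8, 178.9], 377), ([599.7, 182.9], 397), ([633.1, 207.1], 267), ([608.5, 212.2], 401), ([637.3, 235.9], 77), ([617.4, 242.1], 416), ([299.6, 259.2], 355), ([335.7, 268.4], 351), ([626.1, 272.8]
[... 318 characters left out ...]
2, -0.3948], [0.427, -0.3358], [0.4616, -0.1645], [0.5066, -0.2069]] mean [ 0.4648 -0.2755  0.003 ] sides [0.0697 0.1747 0.0618 0.1926]
scene handle 380.0 [[228, 101], [234, 99], [261, 129], [251, 129]] 
 [[0.4677, -0.4649], [0.4528, -0.4604], [0.4704, -0.3352], [0.4873, -0.3513]] mean [ 0.4696 -0.4029  0.071 ] sides [0.0156 0.1264 0.0233 0.1153]Traceback (most recent call last):
  File "<stdin>", line 13, in <module>
  File "h.py", line 20, in quad
    cs=cv2.findContours(m,cv2.RETR_EXTERNAL,cv2.CHAIN_APPROX_NONE)[0]; k=max(cs,key=cv2.contourArea)
                                                                         ~~~^^^^^^^^^^^^^^^^^^^^^^^^
ValueError: max() iterable argument is empty
```

Run:
```python
from h import *
np.set_printoptions(precision=4,suppress=True)
I={n:cv2.imread(f'pics/{n}0.png') for n in('top','scene')}
C={n:imaging.get_calibration(n) for n in I}
out=I['top'].copy(); Q={}
def order(P): # by angle about mean
    return P[np.argsort(np.arctan2(*(P-P.mean(0))[:,:2].T))]
T={'top':dict(tray=(85,(270,225,365,310)),handle=(70,(500,280,580,310)),hot=(-175,(70,195,205,311))),
 'scene':dict(tray=(70,(290,195,385,280)),handle=(60,(220,90,268,140)),hot=(-135,(385,280,525,400)))}
for n in T:
    hsv=cv2.cvtColor(I[n],cv2.COLOR_BGR2HSV);g=hsv[...,2]
    red=((hsv[...,1]>120)&((hsv[...,0]<8)|(hsv[...,0]>172))&(g>90))
    for k,(t,r) in T[n].items():
        m=(g<t) if t>0 else (g>-t)
        if k=='tray': m|=red
        a,q,ct=quad(m.astype(np.uint8),r)
        z=dict(tray=.018,handle=.071,hot=.065)[k]
        P=plane(C[n],q,z); i=np.argsort(np.arctan2(*(P-P.mean(0))[:,:2].T)); P=P[i];q=q[i];Q[n,k]=q
        e=P[1:]-P[:-1]
        print(n,k,a,q.tolist(),'c',P.mean(0)[:2],'sides',np.linalg.norm(P-np.roll(P,-1,0),axis=1),'ang',np.degrees(np.arctan2(e[:,1],e[:,0])))
    print(n,'hotV',g[343,458] if n=='scene' else g[258,145])
for k in('tray','hot'):
    a,b=Q['top',k],Q['scene',k]
    if len(a)==len(b)==4: print(k,'tri\n',tri(C['top'],a,C['scene'],b))
print('handle end',tri(C['top'],[[565.5,297]],C['scene'],[[231,101]]))
print('others',plane(C['top'],[[310,159],[367,167],[227,129],[307,341],[405,165]],.06)[:,:2], 'trayjars',plane(C['top'],[[299.6,259.2],[335.7,268.4]],.075)[:,:2])
o=np.hstack([cv2.resize(I['scene'][190:290,285:390],None,fx=4,fy=4)[:400],cv2.resize(I['scene'][85:185,220:310],None,fx=4,fy=4)])
cv2.imwrite('pics/c1.png',o)
```

```text
top tray 3910.0 [[343, 303], [281, 291], [294, 230], [354, 242]] c [ 0.53   -0.0146] sides [0.1194 0.1213 0.1189 0.1199] ang [  78.4233  -11.7187 -102.2483]
top handle 530.0 [[565, 300], [507, 301], [506, 293], [565, 293]] c [ 0.4594 -0.4089] sides [0.1095 0.0145 0.1115 0.0128] ang [ 89.673    2.1343 -91.1937]
top hot 7923.5 [[173, 310], [84, 290], [108, 205], [192, 219]] c [0.5456 0.3163] sides [0.1728 0.1651 0.1668 0.1708] ang [  77.7844  -11.0214 -100.3327]
top hotV 207
scene tray 3260.0 [[336, 205], [378, 249], [327, 278], [298, 232]] c [ 0.5361 -0.0184] sides [0.1449 0.1278 0.1295 0.1094] ang [  83.5745   -9.6753 -104.6836]
scene handle 655.0 [[228, 101], [250, 113], [266, 139], [238, 132]] c [ 0.4802 -0.3817] sides [0.0713 0.0963 0.0703 0.111 ] ang [ 99.9404  73.612  -62.3262]
scene hot 8432.0 [[495, 280], [524, 354], [449, 399], [394, 329]] c [0.5338 0.3265] sides [0.1584 0.1677 0.16   0.2285] ang [  57.7248  -13.7564 -100.0668]
scene hotV 148
tray tri
 [[ 0.466  -0.0702  0.0248  0.0245]
 [ 0.4831  0.057   0.0129  0.0015]
 [ 0.6054  0.0321  0.0036  0.0002]
 [ 0.5775 -0.0861  0.0174  0.003 ]]
hot tri
 [[0.4273 0.2665 0.082  0.0586]
 [0.4805 0.418  0.0628 0.0033]
 [0.6433 0.381  0.0679 0.0034]
 [0.6141 0.2208 0.0617 0.0005]]
handle end [[ 0.458  -0.4684  0.0631  0.0016]]
others [[ 0.7319 -0.0014]
 [ 0.7144 -0.1107]
 [ 0.7976  0.1616]
 [ 0.3888  0.0064]
 [ 0.718  -0.1842]] trayjars [[ 0.5332  0.0184]
 [ 0.5158 -0.0462]]
```

View pics/c1.png

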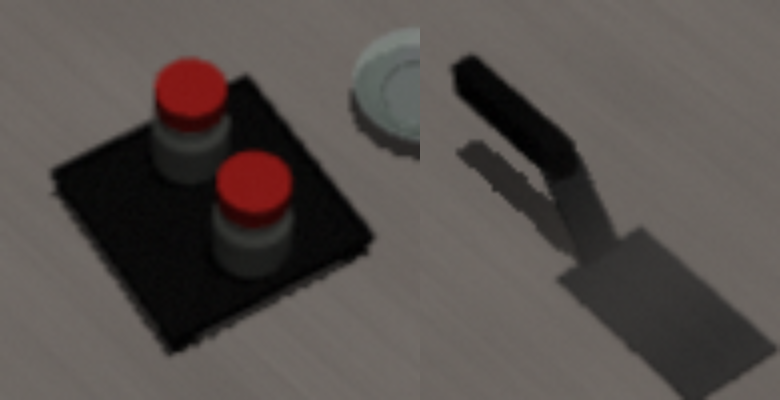

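The crop shows both jars standing on the tray and the lifter's handle clear of everything. I turn the tool first, then travel.

send_rows(rows=[{"delta_pos": [0, 0, 0], "rot": [0, 0, 0.99]}, {"delta_pos": [0, 0, 0], "rot": [0, 0, 0.99]}, {"delta_pos": [0, 0, 0], "rot": [0, 0, 0.99]}, {"delta_pos": [0, 0, 0], "rot": [0, 0, 0.99]}, {"delta_pos": [0, 0, 0], "rot": [0, 0, 0.99]}, {"delta_pos": [0, 0, 0], "rot": [0, 0, 0.99]}, {"delta_pos": [0, 0, 0], "rot": [0, 0, 0.99]}, {"delta_pos": [0, 0, 0], "rot": [0, 0, 0.99]}, {"delta_pos": [0, 0, 0], "rot": [0, 0, 0.99]}, {"delta_pos": [0, 0, 0], "rot": [0, 0, 0.99]}, {"delta_pos": [0, 0, 0], "rot": [0, 0, 0.99]}, {"delta_pos": [0, 0, 0], "rot": [0, 0, 0.99]}, {"delta_pos": [0, 0, 0], "rot": [0, 0, 0.99]}, {"delta_pos": [0, 0, 0], "rot": [0, 0, 0.99]}, {"delta_pos": [0, 0, 0], "rot": [0, 0, 0]}], grip=1)

```text
clock: 1.35
tcp_pos: [0.2195, 0.504, 0.2158]
ee_rot: [[0.051, 0.999, -0.001], [0.999, -0.051, -0.001], [-0.001, -0.001, -1.0]]
ft_force: [0.1, 0.5, -0.5]
gripper_width: 0.094
grip_force: 0.0
```

```bash
cat > go.py <<'E'
import sys,numpy as np
from plant import telemetry
from scipy.spatial.transform import Rotation as Ro
def go(x,y,z,yaw,pitch=0):
    "tool x along world yaw (deg), tool z down; pitch>0 lifts the blade front"
    o=telemetry.get_obs(); R=o['ee_rot']; c,s=np.cos(np.radians(yaw)),np.sin(np.radians(yaw))
    G=np.array([[c,s,0],[s,-c,0],[0,0,-1.]]).T.T
    G=np.column_stack([[c,s,0],[s,-c,0],[0,0,-1.]])@Ro.from_euler('y',pitch,degrees=True).as_matrix()
    print('tcp',o['tcp_pos'].round(4),'t',o['clock'],'w',o['gripper_width'].round(4),'F',o['ft_force'].round(2),'yaw',np.degrees(np.arctan2(R[1,0],R[0,0])).round(2),'xz',R[2,0].round(4),'q',o['joints'].round(2))
    print('shift units',((R.T@(np.array([x,y,z])-o['tcp_pos']))/.02).round(2),'rot units',(Ro.from_matrix(R.T@G).as_rotvec(degrees=True)/5).round(3))
go(*map(float,sys.argv[1:]))
E
python3 go.py .4602 -.3875 .15 87.2
```

```text
Traceback (most recent call last):
  File "go.py", line 11, in <module>
    go(*map(float,sys.argv[1:]))
    ~~^^^^^^^^^^^^^^^^^^^^^^^^^^
  File "go.py", line 9, in go
    print('tcp',o['tcp_pos'].round(4),'t',o['clock'],'w',o['gripper_width'].round(4),'F',o['ft_force'].round(2),'yaw',np.degrees(np.arctan2(R[1,0],R[0,0])).round(2),'xz',R[2,0].round(4),'q',o['joints'].round(2))
                                                         ^^^^^^^^^^^^^^^^^^^^^^^^
AttributeError: 'float' object has no attribute 'round'
```

```bash
sed -i "s/o\['gripper_width'\].round(4)/round(o['gripper_width'],4)/; /\.T\.T$/d" go.py
```

send_rows(rows=[{"delta_pos": [-1, 0.32, 0], "rot": [0, 0, 0]}, {"delta_pos": [-1, 0.32, 0], "rot": [0, 0, 0]}, {"delta_pos": [-1, 0.32, 0], "rot": [0, 0, 0]}, {"delta_pos": [-1, 0.32, 0], "rot": [0, 0, 0]}, {"delta_pos": [-1, 0.32, 0], "rot": [0, 0, 0]}, {"delta_pos": [-1, 0.32, 0], "rot": [0, 0, 0]}, {"delta_pos": [-1, 0.32, 0], "rot": [0, 0, 0]}, {"delta_pos": [-1, 0.32, 0], "rot": [0, 0, 0]}, {"delta_pos": [-1, 0.32, 0], "rot": [0, 0, 0]}, {"delta_pos": [-1, 0.32, 0], "rot": [0, 0, 0]}, {"delta_pos": [-1, 0.32, 0], "rot": [0, 0, 0]}, {"delta_pos": [-1, 0.32, 0], "rot": [0, 0, 0]}, {"delta_pos": [-1, 0.32, 0], "rot": [0, 0, 0]}, {"delta_pos": [-1, 0.32, 0], "rot": [0, 0, 0]}, {"delta_pos": [-1, 0.32, 0], "rot": [0, 0, 0]}, {"delta_pos": [-1, 0.32, 0], "rot": [0, 0, 0]}, {"delta_pos": [-1, 0.32, 0], "rot": [0, 0, 0]}, {"delta_pos": [-1, 0.32, 0], "rot": [0, 0, 0]}, {"delta_pos": [-1, 0.32, 0], "rot": [0, 0, 0]}, {"delta_pos": [-1, 0.32, 0], "rot": [0, 0, 0]}])

```text
clock: 3.02
tcp_pos: [0.3276, 0.0974, 0.2163]
ee_rot: [[0.047, 0.999, -0.0], [0.999, -0.047, 0.0], [0.0, -0.0, -1.0]]
ft_force: [1.0, -0.1, -0.9]
gripper_width: 0.0942
grip_force: 0.0
```

send_rows(rows=[{"delta_pos": [-1, 0.32, 0], "rot": [0, 0, 0]}, {"delta_pos": [-1, 0.32, 0], "rot": [0, 0, 0]}, {"delta_pos": [-1, 0.32, 0], "rot": [0, 0, 0]}, {"delta_pos": [-1, 0.32, 0], "rot": [0, 0, 0]}, {"delta_pos": [-1, 0.32, 0], "rot": [0, 0, 0]}, {"delta_pos": [-1, 0.32, 0], "rot": [0, 0, 0]}, {"delta_pos": [-1, 0.32, 0], "rot": [0, 0, 0]}, {"delta_pos": [-1, 0.32, 0], "rot": [0, 0, 0]}, {"delta_pos": [-1, 0.32, 0], "rot": [0, 0, 0]}, {"delta_pos": [-1, 0.32, 0], "rot": [0, 0, 0]}, {"delta_pos": [-1, 0.32, 0], "rot": [0, 0, 0]}, {"delta_pos": [-1, 0.32, 0], "rot": [0, 0, 0]}, {"delta_pos": [-1, 0.32, 0], "rot": [0, 0, 0]}, {"delta_pos": [-1, 0.32, 0], "rot": [0, 0, 0]}, {"delta_pos": [-1, 0.32, 0], "rot": [0, 0, 0]}, {"delta_pos": [-1, 0.32, 0], "rot": [0, 0, 0]}, {"delta_pos": [-1, 0.32, 0], "rot": [0, 0, 0]}, {"delta_pos": [-1, 0.32, 0], "rot": [0, 0, 0]}, {"delta_pos": [-1, 0.32, 0], "rot": [0, 0, 0]}, {"delta_pos": [-1, 0.32, 0], "rot": [0, 0, 0]}, {"delta_pos": [0, 0, 0], "rot": [0, 0, 0]}])

```text
schema error: expected 1 to 20 rows
```

```bash
python3 go.py .4602 -.3875 .15 87.2
```

```text
tcp [0.3276 0.0974 0.2163] t 3.0167 w 0.0942 F [ 0.96 -0.13 -0.87] yaw 87.31 xz 0.0001 q [ 0.12 -0.39  1.79  0.    1.75  0.17]
shift units [-23.91   7.76   3.31] rot units [-0.001 -0.001  0.023]
```

send_rows(rows=[{"delta_pos": [-1, 0.32, 0], "rot": [0, 0, 0]}, {"delta_pos": [-1, 0.32, 0], "rot": [0, 0, 0]}, {"delta_pos": [-1, 0.32, 0], "rot": [0, 0, 0]}, {"delta_pos": [-1, 0.32, 0], "rot": [0, 0, 0]}, {"delta_pos": [-1, 0.32, 0], "rot": [0, 0, 0]}, {"delta_pos": [-1, 0.32, 0], "rot": [0, 0, 0]}, {"delta_pos": [-1, 0.32, 0], "rot": [0, 0, 0]}, {"delta_pos": [-1, 0.32, 0], "rot": [0, 0, 0]}, {"delta_pos": [-1, 0.32, 0], "rot": [0, 0, 0]}, {"delta_pos": [-1, 0.32, 0], "rot": [0, 0, 0]}, {"delta_pos": [-1, 0.32, 0], "rot": [0, 0, 0]}, {"delta_pos": [-1, 0.32, 0], "rot": [0, 0, 0]}, {"delta_pos": [-1, 0.32, 0], "rot": [0, 0, 0]}, {"delta_pos": [-1, 0.32, 0], "rot": [0, 0, 0]}, {"delta_pos": [-1, 0.32, 0], "rot": [0, 0, 0]}, {"delta_pos": [-1, 0.32, 0], "rot": [0, 0, 0]}, {"delta_pos": [-1, 0.32, 0], "rot": [0, 0, 0]}, {"delta_pos": [-1, 0.32, 0], "rot": [0, 0, 0]}, {"delta_pos": [-1, 0.32, 0], "rot": [0, 0, 0]}, {"delta_pos": [-1, 0.32, 0], "rot": [0, 0, 0]}])

```text
clock: 4.68
tcp_pos: [0.4357, -0.3083, 0.216]
ee_rot: [[0.047, 0.999, -0.001], [0.999, -0.047, 0.001], [0.001, -0.001, -1.0]]
ft_force: [-0.1, 0.3, -0.3]
gripper_width: 0.0939
grip_force: 0.0
```

send_rows(rows=[{"delta_pos": [-1, 0.32, 0], "rot": [0, 0, 0]}, {"delta_pos": [-1, 0.32, 0], "rot": [0, 0, 0]}, {"delta_pos": [-0.7, 0.32, 0.3], "rot": [0, 0, 0]}, {"delta_pos": [-0.5, 0.2, 0.6], "rot": [0, 0, 0]}, {"delta_pos": [-0.2, 0.2, 0.9], "rot": [0, 0, 0]}, {"delta_pos": [0, 0, 0.6], "rot": [0, 0, 0]}, {"delta_pos": [0, 0, 0], "rot": [0, 0, 0]}, {"delta_pos": [0, 0, 0], "rot": [0, 0, 0]}])

```text
clock: 5.35
tcp_pos: [0.4588, -0.3755, 0.1668]
ee_rot: [[0.048, 0.999, -0.003], [0.999, -0.048, 0.003], [0.003, -0.003, -1.0]]
ft_force: [-0.4, -0.3, 0.0]
gripper_width: 0.0941
grip_force: 0.0
```

```bash
python3 go.py .4602 -.3875 .05 87.2
python3 - <<'E'
from plant import imaging
import cv2
c=imaging.get_calibration('wrist'); im=imaging.capture('wrist'); cv2.imwrite('pics/w1.png',im[:,:,::-1])
import json; json.dump({k:(v.tolist() if hasattr(v,'tolist') else v) for k,v in c.items()},open('w1.json','w'))
E
```

```text
tcp [ 0.4588 -0.3755  0.1668] t 5.35 w 0.0941 F [-0.4  -0.27  0.01] yaw 87.22 xz 0.0027 q [-0.78  0.2   1.34  0.    1.6  -0.73]
shift units [-0.61  0.11  5.84] rot units [-0.03  -0.03   0.005]
```

View pics/w1.png

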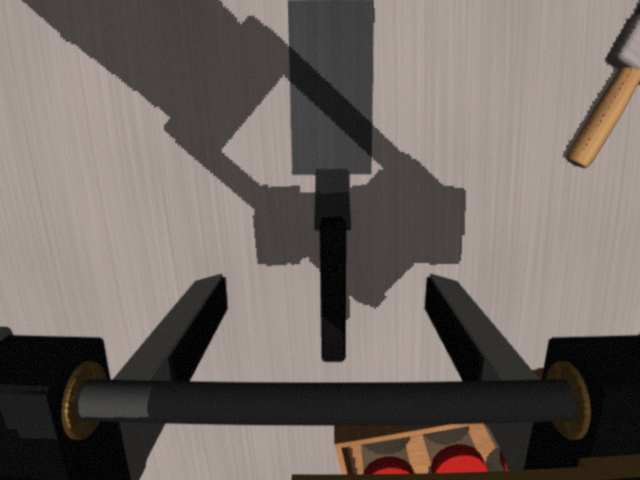

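The wrist view shows the handle between the fingers, top face from (334,218) to (333,358). The blade's rear edge is at row 173, from x=291 to 371.

```bash
python3 - <<'E'
from h import *; import json
np.set_printoptions(precision=4,suppress=True)
c={k:np.array(v) for k,v in json.load(open('w1.json')).items()}
print(plane(c,[[334,218],[333,359]],.071), plane(c,[[292,174],[371,174],[289,2],[375,2]],.003))
top=imaging.get_calibration('top'); print('h',tri(c,[[333,359]],top,[[565.5,297]]))
E
python3 go.py .4602 -.3875 .05 87.2
```

```text
[[ 0.4655 -0.358   0.071 ]
 [ 0.4602 -0.4628  0.071 ]] [[ 0.4338 -0.3355  0.003 ]
 [ 0.4973 -0.3386  0.003 ]
 [ 0.44   -0.2082  0.003 ]
 [ 0.5035 -0.2113  0.003 ]]
h [[ 0.46   -0.478   0.0467  0.0001]]
tcp [ 0.4593 -0.376   0.1683] t 5.4 w 0.0942 F [0.61 0.61 0.48] yaw 87.22 xz 0.0007 q [-0.78  0.2   1.34  0.    1.6  -0.73]
shift units [-0.58  0.07  5.92] rot units [-0.006 -0.008  0.004]
```

send_rows(rows=[{"delta_pos": [-0.3, 0.12, 0.9], "rot": [0, 0, 0]}, {"delta_pos": [-0.28, 0.11, 0.9], "rot": [0, 0, 0]}, {"delta_pos": [0, 0, 0.9], "rot": [0, 0, 0]}, {"delta_pos": [0, 0, 0.9], "rot": [0, 0, 0]}, {"delta_pos": [0, 0, 0.9], "rot": [0, 0, 0]}, {"delta_pos": [0, 0, 0.7], "rot": [0, 0, 0]}, {"delta_pos": [0, 0, 0.5], "rot": [0, 0, 0]}, {"delta_pos": [0, 0, 0.2], "rot": [0, 0, 0]}, {"delta_pos": [0, 0, 0], "rot": [0, 0, 0]}, {"delta_pos": [0, 0, 0], "rot": [0, 0, 0]}, {"delta_pos": [0, 0, 0], "rot": [0, 0, 0]}])

```text
clock: 6.32
tcp_pos: [0.4643, -0.3891, 0.0521]
ee_rot: [[0.049, 0.999, 0.002], [0.999, -0.049, -0.002], [-0.002, 0.002, -1.0]]
ft_force: [0.0, -0.7, -0.6]
gripper_width: 0.0942
grip_force: 0.0
```

```bash
python3 go.py .4635 -.388 .05 87.2
```

```text
tcp [ 0.4643 -0.3891  0.0521] t 6.3167 w 0.0942 F [ 0.   -0.68 -0.58] yaw 87.18 xz -0.0018 q [-0.79  0.29  1.46  0.    1.38 -0.74]
shift units [ 0.06 -0.05  0.11] rot units [ 0.025  0.021 -0.005]
```

send_rows(rows=[{"delta_pos": [0, 0, 0], "rot": [0, 0, 0]}, {"delta_pos": [0, 0, 0], "rot": [0, 0, 0]}, {"delta_pos": [0, 0, 0], "rot": [0, 0, 0]}, {"delta_pos": [0, 0, 0], "rot": [0, 0, 0]}, {"delta_pos": [0, 0, 0], "rot": [0, 0, 0]}, {"delta_pos": [0, 0, 0], "rot": [0, 0, 0]}, {"delta_pos": [0, 0, 0], "rot": [0, 0, 0]}, {"delta_pos": [0, 0, 0], "rot": [0, 0, 0]}, {"delta_pos": [0, 0, 0], "rot": [0, 0, 0]}, {"delta_pos": [0, 0, 0], "rot": [0, 0, 0]}], grip=0, newtons=60)

```text
clock: 7.15
tcp_pos: [0.4636, -0.3885, 0.0504]
ee_rot: [[0.049, 0.999, 0.0], [0.999, -0.049, 0.0], [0.0, -0.0, -1.0]]
ft_force: [-0.4, 0.5, -0.1]
gripper_width: 0.0307
grip_force: 0.0
```

```bash
python3 go.py .4754 -.276 .07 78.2; python3 -c "
from plant import imaging;import cv2
cv2.imwrite('pics/w2.png',imaging.capture('wrist')[:,:,::-1])"
```

```text
tcp [ 0.4636 -0.3885  0.0504] t 7.15 w 0.0307 F [-0.35  0.52 -0.11] yaw 87.17 xz 0.0001 q [-0.79  0.29  1.46  0.    1.38 -0.74]
shift units [ 5.65  0.31 -0.98] rot units [-0.000e+00 -1.000e-03  1.794e+00]
```

Fingers still closing; give them time, then lift straight up 20 mm.

send_rows(rows=[{"delta_pos": [0, 0, 0], "rot": [0, 0, 0]}, {"delta_pos": [0, 0, 0], "rot": [0, 0, 0]}, {"delta_pos": [0, 0, 0], "rot": [0, 0, 0]}, {"delta_pos": [0, 0, 0], "rot": [0, 0, 0]}, {"delta_pos": [0, 0, 0], "rot": [0, 0, 0]}, {"delta_pos": [0, 0, 0], "rot": [0, 0, 0]}, {"delta_pos": [0, 0, 0], "rot": [0, 0, 0]}])

```text
clock: 7.78
tcp_pos: [0.4636, -0.3885, 0.0504]
ee_rot: [[0.049, 0.999, -0.0], [0.999, -0.049, 0.0], [0.0, -0.0, -1.0]]
ft_force: [0.3, 1.3, -0.7]
gripper_width: 0.0176
grip_force: 60.0
```

```bash
python3 go.py .4754 -.276 .07 78.2; python3 -c "
from plant import imaging,telemetry;import cv2
print(telemetry.get_obs()['grip_force'],telemetry.get_obs()['wrist_torque'])
cv2.imwrite('pics/w2.png',imaging.capture('wrist')[:,:,::-1])"
```

```text
tcp [ 0.4636 -0.3885  0.0504] t 7.7833 w 0.0176 F [ 0.26  1.3  -0.66] yaw 87.16 xz 0.0001 q [-0.79  0.29  1.46  0.    1.38 -0.74]
shift units [ 5.65  0.31 -0.98] rot units [-0.000e+00 -1.000e-03  1.793e+00]
59.95512843132019 [-0.04976514  0.0444695   0.03569426]
```

send_rows(rows=[{"delta_pos": [0, 0, -0.2], "rot": [0, 0, 0]}, {"delta_pos": [0, 0, -0.4], "rot": [0, 0, 0]}, {"delta_pos": [0, 0, -0.4], "rot": [0, 0, 0]}, {"delta_pos": [0, 0, 0], "rot": [0, 0, 0]}, {"delta_pos": [0, 0, 0], "rot": [0, 0, 0]}, {"delta_pos": [0, 0, 0], "rot": [0, 0, 0]}, {"delta_pos": [0, 0, 0], "rot": [0, 0, 0]}])

```text
clock: 8.42
tcp_pos: [0.4634, -0.3883, 0.0701]
ee_rot: [[0.049, 0.999, -0.0], [0.999, -0.049, 0.001], [0.001, -0.0, -1.0]]
ft_force: [-0.5, 0.7, -2.3]
gripper_width: 0.0171
grip_force: 60.0
```

```bash
python3 go.py .4754 -.276 .07 78.2; python3 -c "
from plant import imaging,telemetry;import cv2,numpy as np
print(telemetry.get_obs()['grip_force'],telemetry.get_obs()['wrist_torque'])
a=cv2.imread('pics/w2.png');b=imaging.capture('wrist')[:,:,::-1];cv2.imwrite('pics/w3.png',b)
s=imaging.capture('scene')[:,:,::-1]
t=imaging.capture('top')[:,:,::-1];cv2.imwrite('pics/s3.png',s);cv2.imwrite('pics/t3.png',t)
z=lambda i,x,y:cv2.resize(i[y:y+75,x:x+100],(400,300),interpolation=3)
cv2.imwrite('pics/m3.png',np.vstack([np.hstack([cv2.resize(a,(400,300)),cv2.resize(b,(400,300))]),np.hstack([z(s,230,120),z(t,400,260)])]))"
```

```text
tcp [ 0.4634 -0.3883  0.0701] t 8.4167 w 0.0171 F [-0.52  0.74 -2.27] yaw 87.17 xz 0.0005 q [-0.79  0.28  1.44  0.    1.42 -0.74]
shift units [5.64 0.32 0.01] rot units [-0.005 -0.006  1.793]
59.952818155288696 [-0.17159824  0.00975469  0.04596965]
```

View pics/m3.png

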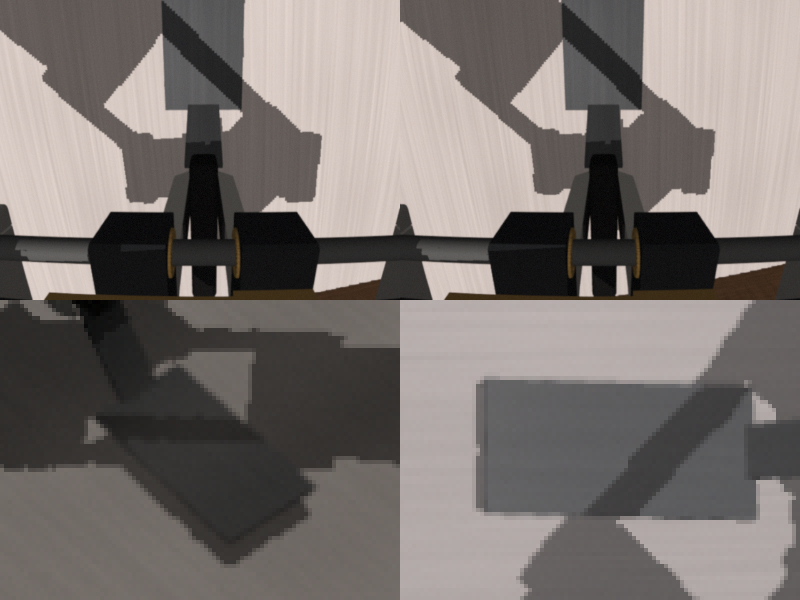

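The before and after wrist views are identical: blade rear edge at the same row, and no slip or droop. In the scene crop the blade is off the bench and level. I move to the entry pose.

send_rows(rows=[{"delta_pos": [0, 0, 0], "rot": [0, 0, 0.6]}, {"delta_pos": [0, 0, 0], "rot": [0, 0, 0.6]}, {"delta_pos": [0, 0, 0], "rot": [0, 0, 0.59]}, {"delta_pos": [0.5, -0.06, 0], "rot": [0, 0, 0]}, {"delta_pos": [0.9, -0.1, 0], "rot": [0, 0, 0]}, {"delta_pos": [0.9, -0.1, 0.1], "rot": [0, 0, 0]}, {"delta_pos": [0.9, -0.1, 0.2], "rot": [0, 0, 0]}, {"delta_pos": [0.9, -0.1, 0.2], "rot": [0, 0, 0]}, {"delta_pos": [0.9, -0.1, 0.2], "rot": [0, 0, 0]}, {"delta_pos": [0.6, 0, 0.13], "rot": [0, 0, 0]}, {"delta_pos": [0, 0, 0], "rot": [0, 0, 0]}, {"delta_pos": [0, 0, 0], "rot": [0, 0, 0]}, {"delta_pos": [0, 0, 0], "rot": [0, 0, 0]}, {"delta_pos": [0, 0, 0], "rot": [0, 0, 0]}])

```text
clock: 9.73
tcp_pos: [0.4757, -0.2776, 0.0543]
ee_rot: [[0.205, 0.979, 0.001], [0.979, -0.205, -0.001], [-0.001, 0.001, -1.0]]
ft_force: [-0.1, -0.2, -1.1]
gripper_width: 0.0176
grip_force: 60.0
```

```bash
python3 go.py .5065 -.1272 .0530 78.2; python3 -c "
from plant import imaging
import cv2,numpy as np
s=imaging.capture('scene')[:,:,::-1]
t=imaging.capture('top')[:,:,::-1];cv2.imwrite('pics/t4.png',t);cv2.imwrite('pics/s4.png',s)
z=lambda i,x,y:cv2.resize(i[y:y+120,x:x+160],(800,600),interpolation=3)[:,::2]
cv2.imwrite('pics/m4.png',np.hstack([z(s,240,140),z(t,280,210)]))"
```

```text
tcp [ 0.4757 -0.2776  0.0543] t 9.7333 w 0.0176 F [-0.14 -0.19 -1.1 ] yaw 78.18 xz -0.0007 q [-0.63  0.18  1.6  -0.    1.36 -0.42]
shift units [ 7.68 -0.03  0.06] rot units [ 0.009  0.008 -0.004]
```

View pics/m4.png

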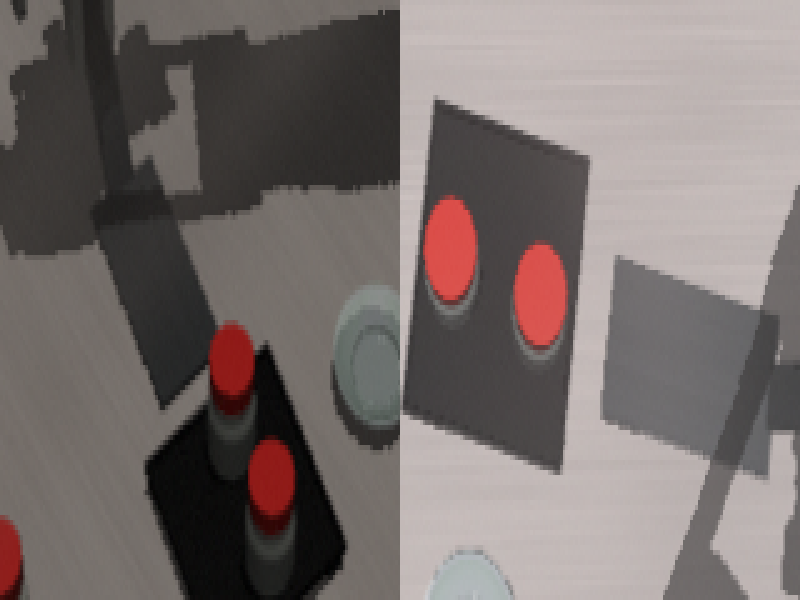

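Run:
```python
from h import *
np.set_printoptions(precision=4,suppress=True)
c=imaging.get_calibration('top');s=imaging.get_calibration('scene')
b=plane(c,[[366,261.4],[360.8,294],[431,273],[427.5,305.5]],.006); t=plane(c,[[356,241],[344.8,304],[294.6,229.8],[281,292.4]],.018)
d=np.array([.2045,.9789]);n=np.array([.9789,-.2045])
print(b[:,:2],t[:,:2]); print('blade lat',b[:,:2]@n,'tray lat',t[:,:2]@n,'fwd',b[:,:2]@d,t[:,:2]@d)
# scene: blade front corners
bs=np.array([[240+162/2.5,140+408/5],[240+215/2.5,140+330/5]])
print(tri(c,[[366,261.4],[360.8,294]],s,bs))
```

```text
[[ 0.5402 -0.1081]
 [ 0.4768 -0.0961]
 [ 0.5157 -0.2341]
 [ 0.4529 -0.2236]] [[ 0.5784 -0.0887]
 [ 0.4571 -0.0643]
 [ 0.6021  0.0302]
 [ 0.4803  0.056 ]]
blade lat [0.5509 0.4864 0.5527 0.4891] tray lat [0.5844 0.4606 0.5832 0.4587] fwd [ 0.0047  0.0035 -0.1237 -0.1263] [0.0314 0.0306 0.1527 0.1531]
[[ 0.5411 -0.1084 -0.0004  0.0009]
 [ 0.4793 -0.0994  0.0075  0.0086]]
```

send_rows(rows=[{"delta_pos": [0, 0.1, 0.05], "rot": [0, 0, 0]}, {"delta_pos": [0.4, 0, 0], "rot": [0, 0, 0]}, {"delta_pos": [0.5, 0, 0], "rot": [0, 0, 0]}, {"delta_pos": [0.5, 0, 0], "rot": [0, 0, 0]}, {"delta_pos": [0.5, 0, 0], "rot": [0, 0, 0]}, {"delta_pos": [0.5, 0, 0], "rot": [0, 0, 0]}, {"delta_pos": [0.4, 0, 0], "rot": [0, 0, 0]}, {"delta_pos": [0.2, 0, 0], "rot": [0, 0, 0]}, {"delta_pos": [0, 0, 0], "rot": [0, 0, 0]}, {"delta_pos": [0, 0, 0], "rot": [0, 0, 0]}])

```text
clock: 10.67
tcp_pos: [0.4898, -0.2181, 0.053]
ee_rot: [[0.204, 0.979, 0.0], [0.979, -0.204, -0.0], [-0.0, 0.0, -1.0]]
ft_force: [0.5, -0.5, -0.9]
gripper_width: 0.0178
grip_force: 60.0
```

```bash
python3 go.py .5065 -.1272 .0530 78.2
python3 - <<'E'
from h import *
t=imaging.capture('top');cv2.imwrite('pics/t5.png',t[:,:,::-1])
a=cv2.imread('pics/t4.png')[...,::-1]
for im in(a,t):
    m=((im[...,0]>130)&(im[...,1]<90)).astype(np.uint8); m[:,:270]=0;m[:230]=0;m[310:]=0;m[:,370:]=0
    N,_,st,ce=cv2.connectedComponentsWithStats(m); print([(c.round(1).tolist(),int(s[4])) for c,s in zip(ce[1:],st[1:]) if s[4]>50])
E
```

```text
tcp [ 0.4898 -0.2181  0.053 ] t 10.6667 w 0.0178 F [ 0.46 -0.52 -0.93] yaw 78.25 xz -0.0004 q [-0.52  0.15  1.64 -0.    1.36 -0.32]
shift units [ 4.62 -0.11 -0.  ] rot units [0.003 0.005 0.011]
[([299.7, 259.2], 350), ([335.7, 268.4], 354)]
[([299.7, 259.2], 352), ([335.7, 268.4], 357)]
```

send_rows(rows=[{"delta_pos": [0.3, 0, 0], "rot": [0, 0, 0]}, {"delta_pos": [0.5, 0, 0], "rot": [0, 0, 0]}, {"delta_pos": [0.5, 0, 0], "rot": [0, 0, 0]}, {"delta_pos": [0.5, 0, 0], "rot": [0, 0, 0]}, {"delta_pos": [0.5, 0, 0], "rot": [0, 0, 0]}, {"delta_pos": [0.5, 0, 0], "rot": [0, 0, 0]}, {"delta_pos": [0.5, 0, 0], "rot": [0, 0, 0]}, {"delta_pos": [0.5, 0, 0], "rot": [0, 0, 0]}, {"delta_pos": [0.4, 0, 0], "rot": [0, 0, 0]}, {"delta_pos": [0.2, 0, 0], "rot": [0, 0, 0]}, {"delta_pos": [0.1, 0, 0], "rot": [0, 0, 0]}, {"delta_pos": [0, 0, 0], "rot": [0, 0, 0]}, {"delta_pos": [0, 0, 0], "rot": [0, 0, 0]}, {"delta_pos": [0, 0, 0], "rot": [0, 0, 0]}])

```text
clock: 11.88
tcp_pos: [0.508, -0.1306, 0.0529]
ee_rot: [[0.205, 0.979, 0.0], [0.979, -0.205, -0.0], [-0.0, 0.0, -1.0]]
ft_force: [0.3, -0.6, -1.8]
gripper_width: 0.0175
grip_force: 60.0
```

```bash
python3 go.py .5065 -.1272 .0530 78.2
cat > jars.py <<'E'
from h import *
t=imaging.capture('top')
m=((t[...,0]>130)&(t[...,1]<90)).astype(np.uint8)
N,_,st,ce=cv2.connectedComponentsWithStats(m); print([(c.round(1).tolist(),int(s[4])) for c,s in zip(ce[1:],st[1:]) if s[4]>50 and c[0]<560])
E
python3 jars.py
```

```text
tcp [ 0.508  -0.1306  0.0529] t 11.8833 w 0.0175 F [ 0.27 -0.65 -1.83] yaw 78.18 xz -0.0002 q [-0.36  0.12  1.66 -0.    1.35 -0.15]
shift units [ 0.15 -0.11 -0.01] rot units [ 0.001  0.002 -0.003]
[([224.2, 129.7], 92), ([314.5, 161.1], 106), ([299.7, 259.2], 348), ([335.7, 268.5], 349)]
```

send_rows(rows=[{"delta_pos": [0, 0, -0.1], "rot": [0, 0, 0]}, {"delta_pos": [0, 0, -0.1], "rot": [0, 0, 0]}, {"delta_pos": [0, 0, -0.1], "rot": [0, 0, 0]}, {"delta_pos": [0, 0, -0.1], "rot": [0, 0, 0]}, {"delta_pos": [0, 0, -0.1], "rot": [0, 0, 0]}, {"delta_pos": [0, 0, -0.1], "rot": [0, 0, 0]}, {"delta_pos": [0, 0, -0.1], "rot": [0, 0, 0]}, {"delta_pos": [0, 0, -0.1], "rot": [0, 0, 0]}, {"delta_pos": [0, 0, -0.1], "rot": [0, 0, 0]}, {"delta_pos": [0, 0, -0.1], "rot": [0, 0, 0]}, {"delta_pos": [0, 0, 0], "rot": [0, 0, 0]}, {"delta_pos": [0, 0, 0], "rot": [0, 0, 0]}, {"delta_pos": [0, 0, 0], "rot": [0, 0, 0]}])

```text
clock: 13.02
tcp_pos: [0.508, -0.1301, 0.0728]
ee_rot: [[0.204, 0.979, -0.0], [0.979, -0.204, 0.0], [0.0, -0.0, -1.0]]
ft_force: [0.1, -0.0, -4.4]
gripper_width: 0.0176
grip_force: 60.0
```

```bash
python3 go.py .508 -.1306 .19 78.5; python3 jars.py; python3 -c "
from plant import imaging,telemetry
import cv2,numpy as np
print(telemetry.get_obs()['wrist_torque'])
s=imaging.capture('scene')[:,:,::-1]
t=imaging.capture('top')[:,:,::-1]
z=lambda i,x,y:cv2.resize(i[y:y+150,x:x+100],(400,600),interpolation=3)
cv2.imwrite('pics/m6.png',np.hstack([z(s,285,150),z(t,270,180)]))"
```

```text
tcp [ 0.508  -0.1301  0.0728] t 13.0167 w 0.0176 F [ 0.06 -0.02 -4.36] yaw 78.21 xz 0.0001 q [-0.36  0.1   1.64  0.    1.39 -0.15]
shift units [-0.02  0.   -5.86] rot units [-0.002 -0.001 -0.058]
[([223.9, 130.0], 82), ([315.1, 161.3], 83), ([299.0, 257.7], 358), ([335.7, 267.0], 368)]
[-0.44292262  0.10887517 -0.01750691]
```

View pics/m6.png

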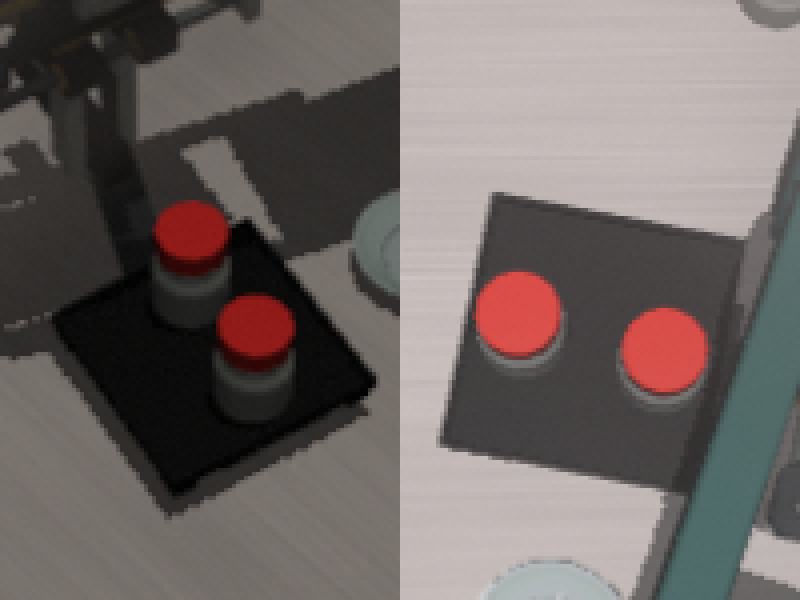

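The tray is level on the blade, clear of the bench, with both jars upright at (190,270) and (255,355) in the left crop. I raise it further, then carry it gently.

send_rows(rows=[{"delta_pos": [0, 0, -0.1], "rot": [0, 0, 0]}, {"delta_pos": [0, 0, -0.2], "rot": [0, 0, 0]}, {"delta_pos": [0, 0, -0.3], "rot": [0, 0, 0]}, {"delta_pos": [0, 0, -0.4], "rot": [0, 0, 0]}, {"delta_pos": [0, 0, -0.4], "rot": [0, 0, 0]}, {"delta_pos": [0, 0, -0.4], "rot": [0, 0, 0]}, {"delta_pos": [0, 0, -0.4], "rot": [0, 0, 0]}, {"delta_pos": [0, 0, -0.4], "rot": [0, 0, 0]}, {"delta_pos": [0, 0, -0.4], "rot": [0, 0, 0]}, {"delta_pos": [0, 0, -0.4], "rot": [0, 0, 0]}, {"delta_pos": [0, 0, -0.3], "rot": [0, 0, 0]}, {"delta_pos": [0, 0, -0.2], "rot": [0, 0, 0]}, {"delta_pos": [0, 0, -0.1], "rot": [0, 0, 0]}, {"delta_pos": [0, 0, 0], "rot": [0, 0, 0]}, {"delta_pos": [0, 0, 0], "rot": [0, 0, 0]}])

```text
clock: 14.42
tcp_pos: [0.5079, -0.1301, 0.1526]
ee_rot: [[0.204, 0.979, -0.001], [0.979, -0.204, 0.0], [0.0, -0.001, -1.0]]
ft_force: [0.2, 0.6, -4.3]
gripper_width: 0.0177
grip_force: 60.0
```

send_rows(rows=[{"delta_pos": [0.1, -0.016, 0], "rot": [0, 0, 0]}, {"delta_pos": [0.2, -0.032, 0], "rot": [0, 0, 0]}, {"delta_pos": [0.3, -0.048, 0], "rot": [0, 0, 0]}, {"delta_pos": [0.4, -0.064, 0], "rot": [0, 0, 0]}, {"delta_pos": [0.5, -0.08, 0], "rot": [0, 0, 0]}, {"delta_pos": [0.5, -0.08, 0], "rot": [0, 0, 0]}, {"delta_pos": [0.5, -0.08, 0], "rot": [0, 0, 0]}, {"delta_pos": [0.5, -0.08, 0], "rot": [0, 0, 0]}, {"delta_pos": [0.5, -0.08, 0], "rot": [0, 0, 0]}, {"delta_pos": [0.5, -0.08, 0], "rot": [0, 0, 0]}, {"delta_pos": [0.5, -0.08, 0], "rot": [0, 0, 0]}, {"delta_pos": [0.5, -0.08, 0], "rot": [0, 0, 0]}, {"delta_pos": [0.5, -0.08, 0], "rot": [0, 0, 0]}, {"delta_pos": [0.5, -0.08, 0], "rot": [0, 0, 0]}, {"delta_pos": [0.5, -0.08, 0], "rot": [0, 0, 0]}, {"delta_pos": [0.5, -0.08, 0], "rot": [0, 0, 0]}, {"delta_pos": [0.4, -0.064, 0], "rot": [0, 0, 0]}, {"delta_pos": [0.3, -0.048, 0], "rot": [0, 0, 0]}, {"delta_pos": [0.2, -0.032, 0], "rot": [0, 0, 0]}, {"delta_pos": [0.1, -0.016, 0], "rot": [0, 0, 0]}])

```text
clock: 16.08
tcp_pos: [0.5157, 0.0323, 0.1529]
ee_rot: [[0.204, 0.979, -0.0], [0.979, -0.204, 0.0], [0.0, -0.0, -1.0]]
ft_force: [0.5, -0.1, -4.0]
gripper_width: 0.0177
grip_force: 60.0
```

```bash
python3 go.py .5236 .2008 .15 78.2; python3 jars.py
```

```text
tcp [0.5157 0.0323 0.1529] t 16.0833 w 0.0177 F [ 0.47 -0.09 -4.01] yaw 78.25 xz 0.0 q [-0.05  0.03  1.55  0.    1.55  0.16]
shift units [ 8.33 -1.33  0.14] rot units [-0.001 -0.     0.009]
[([226.0, 129.5], 138), ([188.3, 244.4], 52), ([236.9, 255.1], 400)]
```

send_rows(rows=[{"delta_pos": [0.1, -0.016, 0], "rot": [0, 0, 0]}, {"delta_pos": [0.2, -0.032, 0], "rot": [0, 0, 0]}, {"delta_pos": [0.3, -0.048, 0], "rot": [0, 0, 0]}, {"delta_pos": [0.4, -0.064, 0], "rot": [0, 0, 0]}, {"delta_pos": [0.53, -0.085, 0], "rot": [0, 0, 0]}, {"delta_pos": [0.53, -0.085, 0], "rot": [0, 0, 0]}, {"delta_pos": [0.53, -0.085, 0], "rot": [0, 0, 0]}, {"delta_pos": [0.53, -0.085, 0], "rot": [0, 0, 0]}, {"delta_pos": [0.53, -0.085, 0], "rot": [0, 0, 0]}, {"delta_pos": [0.53, -0.085, 0], "rot": [0, 0, 0]}, {"delta_pos": [0.53, -0.085, 0], "rot": [0, 0, 0]}, {"delta_pos": [0.53, -0.085, 0], "rot": [0, 0, 0]}, {"delta_pos": [0.53, -0.085, 0], "rot": [0, 0, 0]}, {"delta_pos": [0.53, -0.085, 0], "rot": [0, 0, 0]}, {"delta_pos": [0.53, -0.085, 0], "rot": [0, 0, 0]}, {"delta_pos": [0.53, -0.085, 0], "rot": [0, 0, 0]}, {"delta_pos": [0.4, -0.064, 0], "rot": [0, 0, 0]}, {"delta_pos": [0.3, -0.048, 0], "rot": [0, 0, 0]}, {"delta_pos": [0.2, -0.032, 0], "rot": [0, 0, 0]}, {"delta_pos": [0.1, -0.016, 0], "rot": [0, 0, 0]}])

```text
clock: 17.8
tcp_pos: [0.5236, 0.2014, 0.1528]
ee_rot: [[0.204, 0.979, -0.0], [0.979, -0.204, -0.0], [-0.0, -0.0, -1.0]]
ft_force: [-0.1, 0.4, -3.7]
gripper_width: 0.0174
grip_force: 60.0
```

send_rows(rows=[{"delta_pos": [0, 0, 0.1], "rot": [0, 0, 0]}, {"delta_pos": [0, 0, 0.2], "rot": [0, 0, 0]}, {"delta_pos": [0, 0, 0.2], "rot": [0, 0, 0]}, {"delta_pos": [0, 0, 0.1], "rot": [0, 0, 0]}, {"delta_pos": [0, 0, 0.1], "rot": [0, 0, 0]}, {"delta_pos": [0, 0, 0], "rot": [0, 0, 0]}, {"delta_pos": [0, 0, 0], "rot": [0, 0, 0]}, {"delta_pos": [0, 0, 0], "rot": [0, 0, 0]}])

```text
clock: 18.47
tcp_pos: [0.5238, 0.2008, 0.1391]
ee_rot: [[0.204, 0.979, 0.0], [0.979, -0.204, 0.0], [0.0, 0.0, -1.0]]
ft_force: [-0.3, -0.2, -4.4]
gripper_width: 0.0172
grip_force: 60.0
```

```bash
python3 go.py .5236 .2008 .122 78.2; python3 jars.py; python3 -c "
from plant import imaging
import cv2,numpy as np
s=imaging.capture('scene')[:,:,::-1]
t=imaging.capture('top')[:,:,::-1];cv2.imwrite('pics/t7.png',t);cv2.imwrite('pics/s7.png',s)
z=lambda i,x,y:cv2.resize(i[y:y+240,x:x+160],(400,600),interpolation=3)
cv2.imwrite('pics/m7.png',np.hstack([z(s,380,200),z(t,80,150)]))"
```

```text
tcp [0.5238 0.2008 0.1391] t 18.4667 w 0.0172 F [-0.25 -0.17 -4.41] yaw 78.2 xz 0.0003 q [0.26 0.14 1.47 0.   1.53 0.47]
shift units [-0.   -0.01  0.85] rot units [ 0.004 -0.003  0.   ]
[([223.8, 129.6], 82), ([99.0, 246.7], 209)]
```

View pics/m7.png

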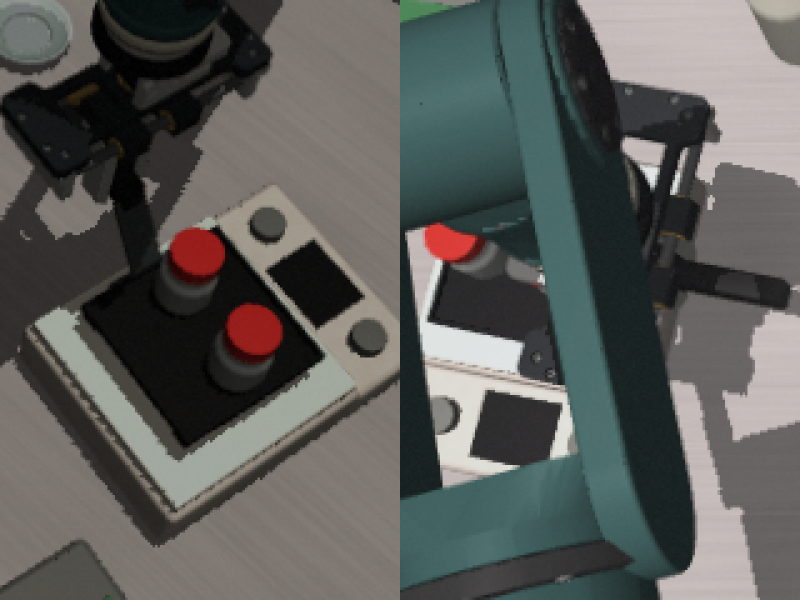

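The scene crop shows the tray over the white top. Its rim corners are at about (413,322), (454,378), (510,341) and (468,291). I check the centring.

Run:
```python
from h import *
np.set_printoptions(precision=4,suppress=True)
s=imaging.get_calibration('scene')
t=plane(s,[[412.8,322],[454,378],[510,341.2],[468,291.2]],.100)[:,:2]; h=plane(s,[[394,328.8],[450,403.2],[522.8,356]],.065)[:,:2]
print(t,t.mean(0)); print(h,(h[0]+h[2])/2)
for p in (t,h): e=np.diff(p,axis=0);print(np.degrees(np.arctan2(e[:,1],e[:,0])),np.linalg.norm(e,axis=1))
```

```text
[[0.5957 0.2448]
 [0.6229 0.3647]
 [0.4985 0.3892]
 [0.4745 0.2725]] [0.5479 0.3178]
[[0.6151 0.2216]
 [0.6478 0.3856]
 [0.4852 0.4201]] [0.5501 0.3208]
[  77.2345  168.8566 -101.6425] [0.123  0.1268 0.1191]
[ 78.717 168.003] [0.1672 0.1662]
```

Centred within 4 mm. I lower it slowly.

send_rows(rows=[{"delta_pos": [0, 0, 0.1], "rot": [0, 0, 0]}, {"delta_pos": [0, 0, 0.1], "rot": [0, 0, 0]}, {"delta_pos": [0, 0, 0.1], "rot": [0, 0, 0]}, {"delta_pos": [0, 0, 0.1], "rot": [0, 0, 0]}, {"delta_pos": [0, 0, 0.1], "rot": [0, 0, 0]}, {"delta_pos": [0, 0, 0.1], "rot": [0, 0, 0]}, {"delta_pos": [0, 0, 0.1], "rot": [0, 0, 0]}, {"delta_pos": [0, 0, 0.05], "rot": [0, 0, 0]}, {"delta_pos": [0, 0, 0.05], "rot": [0, 0, 0]}, {"delta_pos": [0, 0, 0.05], "rot": [0, 0, 0]}, {"delta_pos": [0, 0, 0.05], "rot": [0, 0, 0]}, {"delta_pos": [0, 0, 0.05], "rot": [0, 0, 0]}, {"delta_pos": [0, 0, 0.05], "rot": [0, 0, 0]}, {"delta_pos": [0, 0, 0.05], "rot": [0, 0, 0]}, {"delta_pos": [0, 0, 0], "rot": [0, 0, 0]}, {"delta_pos": [0, 0, 0], "rot": [0, 0, 0]}, {"delta_pos": [0, 0, 0], "rot": [0, 0, 0]}, {"delta_pos": [0, 0, 0], "rot": [0, 0, 0]}])

```text
clock: 20.12
tcp_pos: [0.5237, 0.2009, 0.118]
ee_rot: [[0.204, 0.979, 0.0], [0.979, -0.204, 0.0], [0.0, 0.0, -1.0]]
ft_force: [-0.0, 0.5, -1.4]
gripper_width: 0.0179
grip_force: 60.0
```

```bash
python3 go.py .5236 .2008 .118 78.2; python3 -c "
from plant import telemetry
for _ in range(2):print(telemetry.get_obs()['wrist_torque'],telemetry.get_obs()['ft_force'])"
```

```text
tcp [0.5237 0.2009 0.118 ] t 20.1167 w 0.0179 F [-0.03  0.5  -1.36] yaw 78.22 xz 0.0002 q [0.27 0.15 1.5  0.   1.49 0.47]
shift units [-0.01 -0.   -0.  ] rot units [ 0.002 -0.002  0.003]
[-0.20913726  0.12163191 -0.07574132] [-0.03469224  0.50236224 -1.35976525]
[-0.20913726  0.12163191 -0.07574132] [-0.03469224  0.50236224 -1.35976525]
```

send_rows(rows=[{"delta_pos": [-0.1, 0, 0], "rot": [0, 0, 0]}, {"delta_pos": [-0.2, 0, 0], "rot": [0, 0, 0]}, {"delta_pos": [-0.2, 0, 0], "rot": [0, 0, 0]}, {"delta_pos": [-0.3, 0, 0], "rot": [0, 0, 0]}, {"delta_pos": [-0.2, 0, 0], "rot": [0, 0, 0]}, {"delta_pos": [0, 0, 0], "rot": [0, 0, 0]}, {"delta_pos": [0, 0, 0], "rot": [0, 0, 0]}, {"delta_pos": [0, 0, 0], "rot": [0, 0, 0]}])

```text
clock: 20.78
tcp_pos: [0.5196, 0.1812, 0.118]
ee_rot: [[0.205, 0.979, 0.0], [0.979, -0.205, 0.0], [0.0, 0.0, -1.0]]
ft_force: [0.5, 0.9, -1.9]
gripper_width: 0.0174
grip_force: 60.0
```

```bash
python3 go.py .5236 .2008 .118 78.2
cat > sj.py <<'E'
from h import *
import sys
t=imaging.capture('scene'); cv2.imwrite('pics/'+sys.argv[1],t[:,:,::-1])
for i in (t,cv2.imread('pics/s7.png')[...,::-1]):
    m=((i[...,0]>100)&(i[...,1]<60)).astype(np.uint8)
    N,_,st,ce=cv2.connectedComponentsWithStats(m); print([(c.round(1).tolist(),int(s[4])) for c,s in zip(ce[1:],st[1:]) if s[4]>50 and c[0]>210])
    d=(i.max(2)<45).astype(np.uint8); a,q,k=quad(d|m,(405,275,515,385)); print('tray',a,q.tolist())
E
python3 sj.py s8.png
```

```text
tcp [0.5196 0.1812 0.118 ] t 20.7833 w 0.0174 F [ 0.51  0.89 -1.9 ] yaw 78.2 xz 0.0004 q [0.23 0.13 1.52 0.   1.49 0.44]
shift units [ 1. -0. -0.] rot units [ 0.002 -0.004 -0.   ]
[([238.7, 251.1], 217), ([266.8, 290.6], 249), ([457.0, 304.5], 310), ([309.0, 322.8], 177), ([479.4, 335.2], 345)]
tray 4943.5 [[415, 275], [506, 346], [452, 382], [412, 329]]
[([238.7, 251.1], 217), ([266.8, 290.6], 248), ([458.6, 300.2], 314), ([309.0, 322.8], 176), ([481.5, 331.3], 352)]
tray 4973.0 [[423, 275], [508, 343], [453, 378], [412, 323]]
```

send_rows(rows=[{"delta_pos": [-0.2, 0, 0], "rot": [0, 0, 0]}, {"delta_pos": [-0.4, 0, 0], "rot": [0, 0, 0]}, {"delta_pos": [-0.4, 0, 0], "rot": [0, 0, 0]}, {"delta_pos": [-0.2, 0, 0], "rot": [0, 0, 0]}, {"delta_pos": [0, 0, 0], "rot": [0, 0, 0]}, {"delta_pos": [0, 0, 0], "rot": [0, 0, 0]}])

```text
clock: 21.33
tcp_pos: [0.5146, 0.1574, 0.118]
ee_rot: [[0.205, 0.979, 0.0], [0.979, -0.205, 0.0], [0.0, 0.0, -1.0]]
ft_force: [0.5, -0.1, -1.7]
gripper_width: 0.0176
grip_force: 60.0
```

```bash
python3 sj.py s9.png|head -1;python3 go.py .5236 .2008 .118 78.2
```

```text
[([238.7, 251.1], 217), ([266.8, 290.6], 248), ([457.0, 304.5], 310), ([309.0, 322.8], 176), ([479.4, 335.2], 345)]
tcp [0.5147 0.1576 0.118 ] t 21.3833 w 0.0174 F [-0.48  0.41 -1.61] yaw 78.19 xz 0.0005 q [0.19 0.1  1.55 0.   1.49 0.4 ]
shift units [ 2.2  -0.01  0.  ] rot units [ 0.002 -0.005 -0.003]
```

The tray stays put. I withdraw fully.

send_rows(rows=[{"delta_pos": [-0.3, 0, 0], "rot": [0, 0, 0]}, {"delta_pos": [-0.5, 0, 0], "rot": [0, 0, 0]}, {"delta_pos": [-0.5, 0, 0], "rot": [0, 0, 0]}, {"delta_pos": [-0.5, 0, 0], "rot": [0, 0, 0]}, {"delta_pos": [-0.5, 0, 0], "rot": [0, 0, 0]}, {"delta_pos": [-0.7, 0, 0], "rot": [0, 0, 0]}, {"delta_pos": [-0.7, 0, 0], "rot": [0, 0, 0]}, {"delta_pos": [-0.7, 0, 0], "rot": [0, 0, 0]}, {"delta_pos": [-0.7, 0, 0], "rot": [0, 0, 0]}, {"delta_pos": [-0.7, 0, 0], "rot": [0, 0, 0]}, {"delta_pos": [-0.7, 0, 0], "rot": [0, 0, 0]}, {"delta_pos": [-0.7, 0, 0], "rot": [0, 0, 0]}, {"delta_pos": [-0.8, 0.3, 0], "rot": [0, 0, 0]}, {"delta_pos": [-0.8, 0.4, 0], "rot": [0, 0, 0]}, {"delta_pos": [-0.8, 0.4, 0], "rot": [0, 0, 0]}, {"delta_pos": [-0.8, 0.4, 0], "rot": [0, 0, 0]}, {"delta_pos": [-0.8, 0.4, 0], "rot": [0, 0, 0]}, {"delta_pos": [-0.8, 0.4, 0], "rot": [0, 0, 0]}, {"delta_pos": [-0.8, 0.3, 0], "rot": [0, 0, 0]}, {"delta_pos": [-0.5, 0, 0], "rot": [0, 0, 0]}])

```text
clock: 23.05
tcp_pos: [0.5113, -0.1157, 0.1179]
ee_rot: [[0.206, 0.979, 0.001], [0.979, -0.206, -0.001], [-0.001, 0.001, -1.0]]
ft_force: [0.4, 0.7, -1.6]
gripper_width: 0.0173
grip_force: 60.0
```

send_rows(rows=[{"delta_pos": [-0.2, 0, 0], "rot": [0, 0, 0]}, {"delta_pos": [0, 0, 0.4], "rot": [0, 0, 0]}, {"delta_pos": [0, 0, 0.5], "rot": [0, 0, 0]}, {"delta_pos": [0, 0, 0.5], "rot": [0, 0, 0]}, {"delta_pos": [0, 0, 0.5], "rot": [0, 0, 0]}, {"delta_pos": [0, 0, 0.4], "rot": [0, 0, 0]}, {"delta_pos": [0, 0, 0.3], "rot": [0, 0, 0]}, {"delta_pos": [0, 0, 0.2], "rot": [0, 0, 0]}, {"delta_pos": [0, 0, 0.2], "rot": [0, 0, 0]}, {"delta_pos": [0, 0, 0.1], "rot": [0, 0, 0]}, {"delta_pos": [0, 0, 0.1], "rot": [0, 0, 0]}, {"delta_pos": [0, 0, 0], "rot": [0, 0, 0]}, {"delta_pos": [0, 0, 0], "rot": [0, 0, 0]}, {"delta_pos": [0, 0, 0], "rot": [0, 0, 0]}])

```text
clock: 24.22
tcp_pos: [0.5107, -0.1173, 0.0543]
ee_rot: [[0.204, 0.979, 0.001], [0.979, -0.204, -0.0], [-0.0, 0.001, -1.0]]
ft_force: [-0.2, -0.7, -2.1]
gripper_width: 0.0175
grip_force: 60.0
```

```bash
python3 go.py .508 -.13 .0504 78.2; python3 sj.py s10.png
```

```text
tcp [ 0.5107 -0.1173  0.0543] t 24.2167 w 0.0175 F [-0.21 -0.65 -2.08] yaw 78.21 xz -0.0 q [-0.33  0.12  1.67  0.    1.36 -0.13]
shift units [-0.65 -0.    0.2 ] rot units [0.011 0.    0.002]
[([238.7, 251.1], 217), ([266.8, 290.6], 249), ([457.1, 304.5], 309), ([309.0, 322.8], 177), ([479.4, 335.2], 343)]
tray 4367.5 [[465, 295], [506, 347], [452, 382], [412, 326]]
[([238.7, 251.1], 217), ([266.8, 290.6], 248), ([458.6, 300.2], 314), ([309.0, 322.8], 176), ([481.5, 331.3], 352)]
tray 4973.0 [[423, 275], [508, 343], [453, 378], [412, 323]]
```

send_rows(rows=[{"delta_pos": [0, 0, 0.08], "rot": [0, 0, 0]}, {"delta_pos": [0, 0, 0.08], "rot": [0, 0, 0]}, {"delta_pos": [0, 0, 0.03], "rot": [0, 0, 0]}, {"delta_pos": [0, 0, 0], "rot": [0, 0, 0]}, {"delta_pos": [0, 0, 0], "rot": [0, 0, 0]}, {"delta_pos": [0, 0, 0], "rot": [0, 0, 0]}])

```text
clock: 24.77
tcp_pos: [0.5106, -0.1172, 0.0504]
ee_rot: [[0.204, 0.979, 0.001], [0.979, -0.204, -0.0], [0.0, 0.001, -1.0]]
ft_force: [-0.3, 0.2, 1.3]
gripper_width: 0.0174
grip_force: 60.0
```

send_rows(rows=[{"delta_pos": [0, 0, 0], "rot": [0, 0, 0]}, {"delta_pos": [0, 0, 0], "rot": [0, 0, 0]}, {"delta_pos": [0, 0, 0], "rot": [0, 0, 0]}, {"delta_pos": [0, 0, 0], "rot": [0, 0, 0]}, {"delta_pos": [0, 0, 0], "rot": [0, 0, 0]}, {"delta_pos": [0, 0, 0], "rot": [0, 0, 0]}, {"delta_pos": [0, 0, 0], "rot": [0, 0, 0]}, {"delta_pos": [0, 0, 0], "rot": [0, 0, 0]}, {"delta_pos": [0, 0, 0], "rot": [0, 0, 0]}, {"delta_pos": [0, 0, 0], "rot": [0, 0, 0]}], grip=0.8)

```text
clock: 25.6
tcp_pos: [0.5104, -0.1171, 0.05]
ee_rot: [[0.204, 0.979, -0.0], [0.979, -0.204, 0.0], [0.0, -0.0, -1.0]]
ft_force: [0.5, -0.4, 0.7]
gripper_width: 0.0748
grip_force: 0.0
```

send_rows(rows=[{"delta_pos": [0, 0, -0.3], "rot": [0, 0, 0]}, {"delta_pos": [0, 0, -0.8], "rot": [0, 0, 0]}, {"delta_pos": [0, 0, -1], "rot": [0, 0, 0]}, {"delta_pos": [0, 0, -1], "rot": [0, 0, 0]}, {"delta_pos": [0, 0, -1], "rot": [0, 0, 0]}, {"delta_pos": [0, 0, -1], "rot": [0, 0, 0]}, {"delta_pos": [-0.8, 0, -0.8], "rot": [0, 0, 0]}, {"delta_pos": [-0.8, 0, -0.5], "rot": [0, 0, 0]}, {"delta_pos": [-0.8, 0, 0], "rot": [0, 0, 0]}, {"delta_pos": [-0.8, 0, 0], "rot": [0, 0, 0]}, {"delta_pos": [-0.8, 0, 0], "rot": [0, 0, 0]}, {"delta_pos": [-0.8, 0, 0], "rot": [0, 0, 0]}, {"delta_pos": [0, 0, 0], "rot": [0, 0, 0]}, {"delta_pos": [0, 0, 0], "rot": [0, 0, 0]}, {"delta_pos": [0, 0, 0], "rot": [0, 0, 0]}])

```text
clock: 26.85
tcp_pos: [0.4909, -0.2105, 0.1783]
ee_rot: [[0.204, 0.979, 0.0], [0.979, -0.204, 0.001], [0.001, 0.0, -1.0]]
ft_force: [-0.4, 0.9, 0.3]
gripper_width: 0.0754
grip_force: 0.0
```

```bash
python3 go.py .508 -.13 .0504 78.2; python3 sj.py s11.png
python3 - <<'E'
from h import *
t=imaging.capture('top')[:,:,::-1]; s=cv2.imread('pics/s11.png'); cv2.imwrite('pics/t11.png',t)
cv2.imwrite('pics/m11.png',np.vstack([t[150:450,60:460],s[100:400,180:580]]))
E
```

```text
tcp [ 0.4909 -0.2105  0.1783] t 26.85 w 0.0754 F [-0.45  0.93  0.28] yaw 78.22 xz 0.0007 q [-0.51  0.06  1.47  0.    1.61 -0.31]
shift units [4.11 0.01 6.4 ] rot units [ 0.003 -0.008  0.005]
[([238.7, 251.0], 219), ([266.9, 290.5], 249), ([457.0, 304.5], 308), ([309.0, 322.8], 177), ([479.5, 335.2], 337)]
tray 4381.5 [[465, 295], [506, 347], [452, 382], [412, 326]]
[([238.7, 251.1], 217), ([266.8, 290.6], 248), ([458.6, 300.2], 314), ([309.0, 322.8], 176), ([481.5, 331.3], 352)]
tray 4973.0 [[423, 275], [508, 343], [453, 378], [412, 323]]
```

View pics/m11.png

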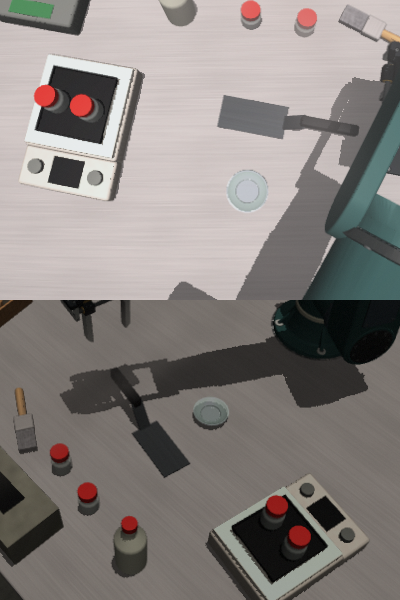

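The view shows the tray square on the hotplate's white top with both jars standing. The lifter lies flat on the bench, the bystanders are in place, and the gripper is clear.

Run:
```python
from h import *
from plant import ticket
s=imaging.get_calibration('scene')
c=plane(s,[[465,295],[506,347],[452,382],[412,326]],.083)[:,:2].mean(0); print(c)
if np.linalg.norm(c-[.547,.318])<.012: print(ticket.job_done())
```

```text
[0.54920274 0.31731174]
the job is handed in; nothing more can be done
None
```

The job is handed in: the tray with both jars standing sits square on the hotplate top, about 2 mm off centre by the scene camera. The lifter lies flat on the bench, nothing else was moved, and it took about 27 s of the 64 s allowed.

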